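# Put tube bends from the buried tray away in the bench drawer

### The arm

A 6-joint arm with a two-finger parallel gripper is mounted at the origin on the work surface. World frame = base frame: x ahead of the robot, y to its left, z up, the work surface at z = 0. Lengths are in mm, angles in rad, forces in N, time in s.
With the tool pointing down it reaches from about 350 to 925 mm from the base axis. Payload 6.4 kg.
Tool frame: the origin (TCP) lies at the very end of the fingers, on their centre line; the grasp point (between the pads) lies 19 mm behind it; z points along the fingers, y is the line along which they close (so a half turn about z gives the same grasp; the last joint's range is limited). The gripper opens to 94 mm and grips with 3 to 60 N. Pads are 16 mm wide; open, the fingers measure 119 mm over their backs; the gripper's body (75 mm by 177 mm) begins 78 mm behind the grasp point.
Start: joints at [-1.282, 0.245, 1.558, -0, 1.339, -0.174], TCP at [290.202, -581.633, 205.455] pointing down, gripper open.
Joint ranges: [-3.13, 3.13], [-1.02, 2.26], [0.13, 2.54], [-0.95, 4.09], [0.21, 2.88], [-2.74, 2.74]. Speed limits (rad/s): [2.57, 2.57, 3.14, 3.14, 3.14, 3.14].

### API

Orientations are given as a unit quaternion [x, y, z, w].
In Python, from workcell import manip gives the robot as it stands.
- The arm moves only by the tool arm_command, never from a script. Its argument "moves" is text: rows parted by semicolons, each of 5 numbers parted by spaces: the shift along the tool's x, y, z in mm, then the turn about the tool's z in degrees, then the closure in counts, from 0 (fully open) to 255 (shut). A call has 1 to 12 rows; each row shifts and turns the commanded pose from where the row before left it, along the tool's axes as they then stand; what a row does not reach is not made up. A row lasts 1/8 s, in which the tool goes at most 62.5 mm and 10.7 degrees, less where a joint would pass 70% of its speed; a pose out of reach is approached as far as the arm can. A call with a gripper value outside its range is refused whole. The fingers move at their own pace and stop on an object; "force" is the grip in N (left out, the last holds). Time passes only in rows, so rows that do not move let the fingers close. It gives the time, the measured TCP pose, the force, the opening and the grip force at its end, in the units of the state.
- manip.sense(): the state, without advancing time (a new reading comes with each control period).
- manip.grab_frame(name): name is "side" or "top" or "wrist"; returns (picture, depth): 400x640x3 uint8, red, green, blue; 400x640 float32, mm along the optical axis (not along the pixel's ray), 0 where there is no reading.
- manip.camera_params(name): a dict with "fx", "fy", "cx", "cy" (pixels), "origin" and "orientation" of the camera in the world. Camera axes: x right, y up, looking along -z (the intrinsics and any distortion apply to the point x, -y, -z); pixel columns grow to the right and rows downward; lengths in mm; the calibration is good to about 2 mm. A picture is of the moment at which its call begins: read the wrist's pose just before it. camera_params takes no time and is no camera call; for the wrist camera it gives the pose at the moment of the call.
- manip.sign_off(): hands the job in; it is judged then, once.
The state is a dict: "clock": time; "qpos": joint angles; "dq": joint speeds; "effort": joint torques, N m; "position": TCP position; "tool_rot": TCP orientation; "wrist_force": force on the tool from outside, world axes, zero at the start; "torque": the same for the moment, N m; "width": opening from 0.0 (shut) to 1.0 (fully open); "gripper_force": force on a finger pad.
Only numpy, scipy, OpenCV 4.12 (cv2) and the standard library are available. Lean on these libraries where they do the work, as an engineer would, in place of code of your own. Each camera call takes 0.05 s, during which the arm holds its last target. There are 200 camera calls.

### The job

The steel tube bends are in the blue tray at the bottom of the stack: lift the two upper trays off it and stand both upright on the bench, clear of it, then lay every tube bend flat, side by side, on the floor of the drawer in the blue bench cabinet, and finish with the drawer fully shut. Restack the trays squarely on the blue one in their original order (orange in the middle, grey on top), and do not disturb the bottle, hammer or tin.

Things in the scene. Friction and masses are not known exactly. Their poses are not given: they have to be found in the camera images.
- bend_a: bent steel tube, one of up to three alike (None if absent), solid, 32 mm diameter, 98 mm long, 0.16 kg. Straight middle 34 mm along x (grip across it), 28 mm end legs bent 20 deg to +y: spans y -16 to +25 mm. Origin on the tube axis at mid-length, 16 mm above what it lies on; z normal to the bend. Starts flat in the blue tray, roughly across the tray's length, 66 mm apart.
- bend_b: bent steel tube, one of up to three alike (None if absent), solid, 32 mm diameter, 98 mm long, 0.16 kg. Straight middle 34 mm along x (grip across it), 28 mm end legs bent 20 deg to +y: spans y -16 to +25 mm. Origin on the tube axis at mid-length, 16 mm above what it lies on; z normal to the bend. Starts flat in the blue tray, roughly across the tray's length, 66 mm apart.
- bend_c: bent steel tube, one of up to three alike (None if absent), solid, 32 mm diameter, 98 mm long, 0.16 kg. Straight middle 34 mm along x (grip across it), 28 mm end legs bent 20 deg to +y: spans y -16 to +25 mm. Origin on the tube axis at mid-length, 16 mm above what it lies on; z normal to the bend. Starts flat in the blue tray, roughly across the tray's length, 66 mm apart.
- tray_low: the blue plastic bottom tray, 230 x 122 x 50 mm (x, y, z), walls and floor 6 mm, open, no grip bar, about 0.8 kg, loose on the bench and holding the tube bends. Origin at the centre of its underside, z up. Trays stack with x axes parallel.
- tray_mid: the orange plastic tray, 230 x 122 x 50 mm (x, y, z), walls and floor 6 mm, 0.45 kg, four abrasive discs inside; starts on the blue tray. Grip bar 12 mm thick crosses its middle along y, top level with the rim; pinch from above along x (38 mm clear each side; fixed contents under 25 mm high). Origin: centre of the underside, z up. Stacks flat on the rim below, unlocated, 50 mm per tray.
- tray_top: the grey plastic tray, 230 x 122 x 50 mm (x, y, z), walls and floor 6 mm, 0.45 kg, two steel blocks inside; starts on the orange tray. Grip bar 12 mm thick crosses its middle along y, top level with the rim; pinch from above along x (38 mm clear each side; fixed contents under 25 mm high). Origin: centre of the underside, z up. Stacks flat on the rim below, unlocated, 50 mm per tray.
- cabinet: low blue cabinet fixed to the bench, one drawer; 240 deep, 280 wide, 105 mm high. Origin on the bench 90 mm in front of the middle of its face; x points from front to back, y along its width. It fills x = 90 to 330, y = -140 to 140 mm. The drawer opens to -x; fully open, its front is at x = -75 and the handle reaches x = -117 mm.
- drawer (a joint): how far the drawer is pulled out, m: 0 fully shut, 0.165 fully open (end stop). Stays where left; moving it takes 2 to 4 N. Starts ajar by 10 to 60 mm.
- drawer_in (a point): point on the drawer's floor, moving with it, 12 mm above the bench, 85 mm behind the outside of its front; axes as the cabinet's. Inside of drawer: x = -73 to 101, y = -124 to 124 mm from here; side and back walls 50 mm high, front 82 mm. Fully open, x = -73 to 80 is clear of the cabinet's top, whose underside is 85 mm above the drawer floor.
- drawer_handle (a point): centre of the bar handle on the drawer's front, 68 mm above the bench, moving with the drawer. Bar 120 mm long along the cabinet's y, about 10 mm thick, 35 mm off the front; can be pinched from above, fingers closing along the cabinet's x.
- bottle: pink bottle with white cap, 60 mm diameter, 130 mm high, standing behind the tray stack. Origin at the centre of its underside. A bystander: leave it alone.
- hammer: hammer, 220 mm long, lying across the top of the cabinet on a 2 mm rubber mat. Origin under its middle, x along its handle. A bystander: leave it alone.
- tin: green-labelled tin, 68 mm diameter, 90 mm high, standing behind the tray stack beside the bottle. Origin at the centre of its underside. A bystander: leave it alone.

How it is judged (in metres and radians):
On the way, in this order (a step that is already met when the one before it is completed fails the run):
1. both upper trays are off the blue tray, clear to its side, upright and at rest (horizontal distance between each of tray_mid, tray_top and tray_low above 0.115 m and angle between each of tray_mid, tray_top's own z axis and vertical below 0.15 rad and linear speed of each of tray_mid, tray_top below 0.03 m/s), for 0.2 s.
2. every tube bend present lies on the drawer's floor (x of bend_a in the frame of drawer_in between -0.075 and 0.105 m and y of bend_a in the frame of drawer_in between -0.126 and 0.126 m and z of bend_a in the frame of drawer_in between 0.005 and 0.03 m and x of bend_b in the frame of drawer_in between -0.075 and 0.105 m and y of bend_b in the frame of drawer_in between -0.126 and 0.126 m and z of bend_b in the frame of drawer_in between 0.005 and 0.03 m and x of bend_c in the frame of drawer_in between -0.075 and 0.105 m and y of bend_c in the frame of drawer_in between -0.126 and 0.126 m and z of bend_c in the frame of drawer_in between 0.005 and 0.03 m), for 0.2 s.
At the end, for the whole second after the job is handed in: Every bend present lies in the drawer, centre 5 to 30 mm above its floor; drawer out under 8 mm; orange tray on blue, grey on orange, each centred within 25 mm, turned within 0.2 rad, 50 mm higher within 8 mm, tilted under 0.08 rad; all at rest (all of step 2 and value of joint drawer below 0.008 m and horizontal distance between tray_mid and tray_low below 0.025 m and z of tray_mid in the frame of tray_low between 0.042 and 0.058 m and angle between the x axis of tray_mid and the x axis of tray_low, either way round below 0.2 rad and angle between each of tray_mid, tray_top's own z axis and vertical below 0.08 rad and horizontal distance between tray_top and tray_mid below 0.025 m and z of tray_top in the frame of tray_mid between 0.042 and 0.058 m and angle between the x axis of tray_top and the x axis of tray_mid, either way round below 0.2 rad and angle between tray_low's own z axis and vertical below 0.05 rad and linear speed of each of bend_a, bend_b, bend_c, tray_low, tray_mid, tray_top below 0.03 m/s); the robot touches nothing.
It fails at once if the bottle is shifted by more than 40 mm or knocked over (distance of bottle from where it was at the start of the episode above 0.04 m or angle between bottle's own z axis and vertical above 0.5 rad).
It fails at once if the hammer is shifted by more than 40 mm or knocked over (distance of hammer from where it was at the start of the episode above 0.04 m).
It fails at once if the tin is shifted by more than 40 mm or knocked over (distance of tin from where it was at the start of the episode above 0.04 m or angle between tin's own z axis and vertical above 0.5 rad).
Of bend_a, bend_b, bend_c only 2 to 3 are there at a start; the rules pass over those that are not, and their reading is None.
At some moment in a run one of tray_mid, tray_top may be knocked a few centimetres aside while the robot is not near it.
Once in a run the grip may slacken for a moment while it holds something.
It also fails if it takes over 210 s, if anything falls off the work surface, if the arm or the gripper's body presses on something with over 40 N, if the wrist force passes 120 N, or if a joint passes its speed limit or range.

## Working session

There is one attempt and no reset: what is moved stays moved. The work goes in short steps, Python scripts to look and compute and a tool call to move; the robot and the scene stay as the last step left them, time stands still between calls to the robot, and variables do not carry over. Pictures are saved under pics/ and viewed, at most 14 in all, crops included, and the job is handed in when it is done.

Besides the shell and the picture viewer there is one more tool, called after "Emit:" by a JSON object that holds its "api" and its "payload". arm_command: Moves the arm, as the interface text tells. Its arguments: {"type":"object","properties":{"moves":{"type":"string"},"force":{"type":"number"}},"required":["moves"]}

```bash
mkdir -p pics; ls; cat > h.py <<'E'
from workcell import manip
import numpy as np, cv2
from scipy.spatial.transform import Rotation as R
def grab(n):
    c=manip.camera_params(n); im,d=manip.grab_frame(n); return im,d,c
def save(im,f): cv2.imwrite('pics/'+f,cv2.cvtColor(im,cv2.COLOR_RGB2BGR))
def pts(d,c):
    v,u=np.mgrid[:d.shape[0],:d.shape[1]]
    X=np.stack([(u-c['cx'])/c['fx']*d,-(v-c['cy'])/c['fy']*d,-d],-1)
    return X@R.from_quat(c['orientation']).as_matrix().T+np.array(c['origin'])
def ray(u,v,z,c):
    d=R.from_quat(c['orientation']).apply([(u-c['cx'])/c['fx'],-(v-c['cy'])/c['fy'],-1]);o=np.array(c['origin'])
    return o+d*(z-o[2])/d[2]
E
python3 - <<'E'
from h import *
for n in['top','side']:
    im,d,c=grab(n); save(im,n+'0.png'); np.savez(n+'0.npz',im=im,d=d); print(n,c,(d>0).mean())
s=manip.sense();print(s)
E
```

```text
pics
top {'fx': 514.2618742772288, 'fy': 514.2618742772288, 'cx': 320.62294501018823, 'cy': 191.45712291752073, 'origin': array([497.31653571,  53.11244699, 928.04509436]), 'orientation': array([-0.05342355,  0.02162975,  0.71447736, -0.69728056])} 0.99622265625
side {'fx': 367.02435052065755, 'fy': 367.02435052065755, 'cx': 318.5719058070575, 'cy': 199.19556902966355, 'origin': array([ 560.82517412, -339.97988669,  598.69882463]), 'orientation': array([ 0.34316919, -0.01945145, -0.04602591,  0.93794358])} 0.995890625
{'clock': 0.1, 'qpos': array([-1.28210666e+00,  2.45734174e-01,  1.55887370e+00, -1.51753450e-05,
        1.33872219e+00, -1.74088548e-01]), 'dq': array([ 0.00139471, -0.00094946, -0.00352998, -0.00097549, -0.00072651,
        0.00017157]), 'effort': array([-5.09433848e-04, -4.16914737e+01, -3.15525806e+01,  6.86003594e-02,
        3.09904735e-02, -5.79042990e-05]), 'position': array([ 290.034756  , -581.09839223,  204.47189657]), 'tool_rot': array([ 9.73348001e-01,  2.29331450e-01, -5.71205820e-05, -8.66854896e-04]), 'wrist_force': array([ 0.52797675,  0.3418149 , -0.47172129]), 'torque': array([ 0.03350591, -0.00480334, -0.00088943]), 'gripper_force': 0.0, 'width': 1.0022385582724453}
```

View pics/top0.png

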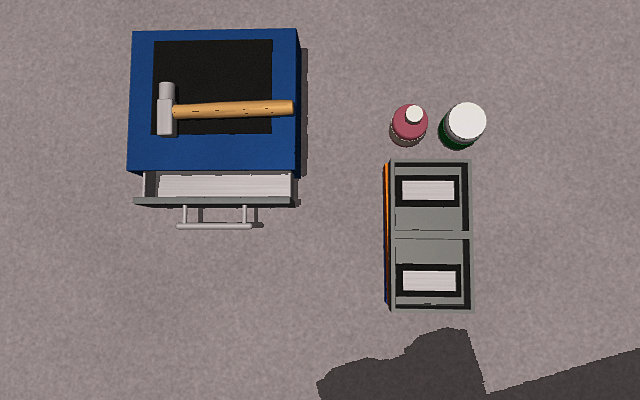

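View pics/side0.png

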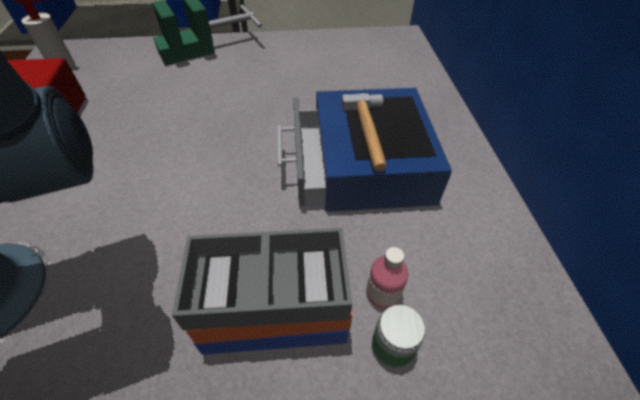

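The top view shows the cabinet at about (215,110) px with the drawer ajar and its handle at (215,226), and the grey tray on the stack at (430,235) with its bar at row 235. The bottle (410,125) and tin (463,125) stand behind the stack.

```bash
cat >> h.py <<'E'
def rect(P,m):
    q=P[m][:,:2].astype(np.float32); (x,y),(w,h),a=cv2.minAreaRect(q)
    if w<h: w,h,a=h,w,a+90
    a=(a+90)%180-90
    return np.round([x,y,w,h,a],1)
def biggest(m,k=3):
    m=cv2.morphologyEx(m.astype(np.uint8),cv2.MORPH_OPEN,np.ones((k,k),np.uint8))
    n,l,s,_=cv2.connectedComponentsWithStats(m); return l==1+np.argmax(s[1:,4])
E
python3 - <<'E'
from h import *
f=np.load('top0.npz');c=manip.camera_params('top');P=pts(f['d'],c);z=P[...,2]
u=np.mgrid[:400,:640][1]
t=biggest((z>138)&(z<162)&(u>370)&(u<485)&(P[...,0]<690),1)
print('top tray',rect(P,t),np.median(z[t]))
cab=biggest((z>95)&(z<112)&(u<330)); print('cab',rect(P,cab),np.median(z[cab]))
hd=(z>50)&(z<85)&(u>170)&(u<260)&(np.mgrid[:400,:640][0]>219)&(np.mgrid[:400,:640][0]<235);print('handle',rect(P,hd),np.median(z[hd]))
fr=(z>70)&(z<112)&(u>130)&(u<300)&(np.mgrid[:400,:640][0]>190)&(np.mgrid[:400,:640][0]<212);print('front',rect(P,fr),np.median(z[fr]))
g=(np.abs(z)<8);print('bench z',np.median(z[g]))
for n,a,b in[('bottle',385,432),('tin',435,492)]:
    m=(z>40)&(u>a)&(u<b)&(np.mgrid[:400,:640][0]<157);print(n,P[m].min(0).round(),P[m].max(0).round())
im=f['im'].astype(int)
o=(im[...,0]>150)&(im[...,1]<130)&(im[...,2]<60)&(u>375)&(u<400);print('orange',P[o].min(0),P[o].max(0))
bl=(im[...,2]>90)&(im[...,0]<60)&(u>375)&(u<400);print('blue',P[bl].min(0),P[bl].max(0))
E
```

```text
top tray [511.6 -77.  229.8 122.9  -1.7] 150.59687784304708
cab [745.8 267.4 280.2 240.9  88.6] 106.5502292673246
handle [538.9 271.7 129.7  13.7  88.6] 73.42713551582125
front [571.8 271.  261.5  22.2  88.7] 94.87684777465586
bench z 0.8937804060648205
bottle [497. -90.  41.] [731.  53. 928.]
tin [ 497. -183.   40.] [729.  53. 928.]
orange [497.31653571 -19.18805017  96.50464992] [629.39034601  53.11244699 928.04509436]
blue [401.05298295 -13.75218319  48.71693231] [407.7868981  -13.60341154  51.20992192]
```

Emit:
{"api": "arm_command", "payload": {"moves": "0 0 0 -10.3 100;0 0 0 -10.3 125;0 0 0 -10.3 125;0 0 0 -10.3 125;0 0 0 -10.3 125;0 0 0 -10.4 125;0 0 0 0 125", "force": 40}}

```text
clock: 0.98
position: [290.1, -581.3, 204.9]
tool_rot: [0.718, 0.697, 0.0, -0.0]
wrist_force: [-0.2, 0.2, -0.2]
width: 0.51
gripper_force: 0.0
```

Emit:
{"api": "arm_command", "payload": {"moves": "56.7 23 0 0 125;56.7 23 0 0 125;56.7 23 0 0 125;56.7 23 0 0 125;56.7 23 0 0 125;56.7 23 0 0 125;56.7 23 0 0 125;56.7 23 0 0 125;56.7 23 0 0 125;0 0 0 0 125;0 0 0 0 125"}}

```text
clock: 2.35
position: [511.0, -77.4, 205.3]
tool_rot: [0.717, 0.697, -0.0, -0.0]
wrist_force: [-0.4, -0.3, 0.0]
width: 0.509
gripper_force: 0.0
```

```bash
python3 - <<'E'
from h import *
s=manip.sense();print(s['position'],R.from_quat(s['tool_rot']).as_matrix().round(3),s['width'],s['qpos'])
im,d,c=grab('wrist');save(im,'w1.png');print(c)
E
```

```text
[511.02775167 -77.40870786 205.27261997] [[ 0.029  1.    -0.   ]
 [ 1.    -0.029 -0.   ]
 [-0.    -0.    -1.   ]] 0.5091608977104631 [-3.69707885e-01 -6.99994839e-02  1.89472401e+00 -4.50393187e-04
  1.31721943e+00 -3.40693840e-01]
{'fx': 308.5497527724712, 'fy': 308.5497527724712, 'cx': 320.9942149239771, 'cy': 195.84228822355715, 'origin': array([513.06858472,   0.99515669, 384.99373023]), 'orientation': array([-0.13239063,  0.0018698 , -0.01359237,  0.99110265])}
```

View pics/w1.png

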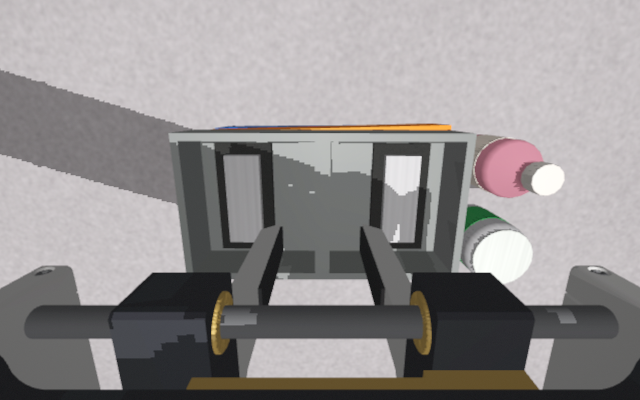

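The wrist view shows the grey tray's bar at column 322, midway between the fingers (272 and 375). I'm going down to grip it.

Emit:
{"api": "arm_command", "payload": {"moves": "0 0 45 0 125;0 0 25 0 125;0 0 12 0 125;0 0 0 0 125;0 0 0 0 255;0 0 0 0 255;0 0 0 0 255;0 0 0 0 255;0 0 0 0 255;0 0 0 0 255", "force": 45}}

```text
clock: 3.65
position: [511.5, -77.2, 123.8]
tool_rot: [0.717, 0.697, 0.0, 0.0]
wrist_force: [-0.3, 1.0, 1.9]
width: 0.123
gripper_force: 45.0
```

Emit:
{"api": "arm_command", "payload": {"moves": "0 0 -5 0 255;0 0 -10 0 255;0 0 -15 0 255;0 0 -15 0 255;0 0 0 0 255"}}

```text
clock: 4.28
position: [512.5, -77.8, 170.7]
tool_rot: [0.717, 0.697, 0.001, 0.002]
wrist_force: [0.2, 0.3, -5.5]
width: 0.125
gripper_force: 45.0
```

Emit:
{"api": "arm_command", "payload": {"moves": "-30 0 0 0 255;-50 0 0 0 255;-55 0 0 0 255;-55 0 0 0 255;-55 0 0 0 255;-50 0 0 0 255;-30 0 0 0 255;0 0 0 0 255"}}

```text
clock: 5.28
position: [501.5, -404.1, 167.7]
tool_rot: [0.718, 0.696, -0.0, -0.0]
wrist_force: [-0.5, 0.9, -5.6]
width: 0.121
gripper_force: 45.0
```

Emit:
{"api": "arm_command", "payload": {"moves": "0 0 35 0 255;0 0 45 0 255;0 0 35 0 255;0 0 15 0 255;0 0 7 0 255;0 0 4 0 255;0 0 0 0 255;0 0 0 0 255"}}

```text
clock: 6.28
position: [502.8, -402.7, 28.6]
tool_rot: [0.717, 0.697, -0.0, 0.001]
wrist_force: [0.3, 0.4, -4.7]
width: 0.126
gripper_force: 4.5
```

Emit:
{"api": "arm_command", "payload": {"moves": "0 0 0 0 255;0 0 3 0 255;0 0 2 0 255;0 0 0 0 255"}}

```text
clock: 6.78
position: [502.4, -402.4, 24.0]
tool_rot: [0.717, 0.697, -0.0, -0.0]
wrist_force: [-3.3, 2.2, 5.3]
width: 0.127
gripper_force: 45.0
```

Down. I'll release it, rise, and look for the orange tray.

Emit:
{"api": "arm_command", "payload": {"moves": "0 0 0 0 125;0 0 0 0 125;0 0 0 0 125;0 0 0 0 125;0 0 -40 0 125;0 0 -60 0 125;0 0 -60 0 125;20 0 0 0 125;0 0 0 0 125"}}

```text
clock: 7.9
position: [502.6, -380.7, 181.7]
tool_rot: [0.716, 0.698, 0.0, -0.001]
wrist_force: [0.0, 0.1, -0.8]
width: 0.509
gripper_force: 0.0
```

```bash
cat >> h.py <<'E'
def hsv(im): return cv2.cvtColor(im,cv2.COLOR_RGB2HSV)
def tray(im,P,lo,hi,h0,box):
    z=P[...,2];x0,x1,y0,y1=box
    m=(z>h0-7)&(z<h0+7)&(P[...,0]>x0)&(P[...,0]<x1)&(P[...,1]>y0)&(P[...,1]<y1)
    return m
E
python3 - <<'E'
from h import *
im,d,c=grab('top');save(im,'t2.png');P=pts(d,c)
m=tray(im,P,0,0,100,(370,660,-170,20));print('mid',rect(P,m),m.sum())
m=tray(im,P,0,0,50,(350,660,-500,-300));print('top',rect(P,m),m.sum())
s=manip.sense();print(s['position'],s['width'])
E
```

```text
mid [ 5.147e+02 -7.580e+01  2.305e+02  1.227e+02 -1.000e-01] 2433
top [ 503.2 -390.7  230.8  103.4   -1.8] 1669
[ 502.11059917 -380.88947831  180.54751599] 0.5078361243733321
```

View pics/t2.png

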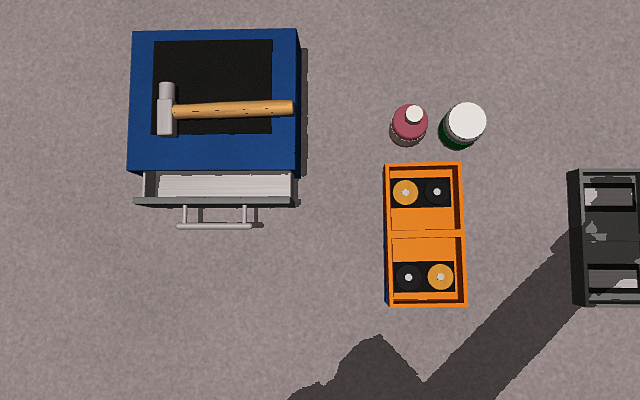

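Orange tray is at (514.7, -75.8) with yaw 0, and grey stands on the bench at the right edge of the image.

Emit:
{"api": "arm_command", "payload": {"moves": "40 0 0 -1.5 125;55 2 0 0 125;55 2 0 0 125;55 2 0 0 125;55 3 0 0 125;45 3 0 0 125;0 0 0 0 125;0 0 0 0 125"}}

```text
clock: 8.95
position: [515.7, -77.6, 181.1]
tool_rot: [0.708, 0.707, -0.001, -0.001]
wrist_force: [-0.1, 0.2, -0.2]
width: 0.508
gripper_force: 0.0
```

Emit:
{"api": "arm_command", "payload": {"moves": "0 0 50 0 125;0 0 35 0 125;0 0 15 0 125;0 0 7 0 125;0 0 0 0 125;0 0 0 0 255;0 0 0 0 255;0 0 0 0 255;0 0 0 0 255;0 0 0 0 255;0 0 0 0 255"}}

```text
clock: 10.32
position: [515.4, -77.1, 75.6]
tool_rot: [0.708, 0.707, -0.001, -0.001]
wrist_force: [-5.3, -1.0, 4.4]
width: 0.12
gripper_force: 45.0
```

Emit:
{"api": "arm_command", "payload": {"moves": "0 0 -5 0 255;0 0 -10 0 255;0 0 -15 0 255;0 0 -15 0 255;0 0 0 0 255"}}

```text
clock: 10.95
position: [517.7, -77.7, 122.7]
tool_rot: [0.708, 0.707, 0.001, 0.002]
wrist_force: [0.5, 0.0, -5.5]
width: 0.121
gripper_force: 45.0
```

Emit:
{"api": "arm_command", "payload": {"moves": "-25 0 0 0 255;-50 0 0 0 255;-50 0 0 0 255;-32 0 0 0 255;0 0 20 0 255;0 0 35 0 255;0 0 25 0 255;0 0 12 0 255;0 0 4 0 255;0 0 2 0 255;0 0 0 0 255;0 0 0 0 255"}}

```text
clock: 12.45
position: [515.3, -232.9, 25.3]
tool_rot: [0.707, 0.707, -0.001, -0.002]
wrist_force: [-13.0, 7.6, 18.8]
width: 0.123
gripper_force: 45.0
```

Emit:
{"api": "arm_command", "payload": {"moves": "0 0 0 0 125;0 0 0 0 125;0 0 0 0 125;0 0 0 0 125;0 0 -45 0 125;0 0 -55 0 125;0 0 -55 0 125;30 0 0 0 125;55 2 0 0 125;60 3 0 0 125;60 3 0 0 125;60 3 0 0 125"}}

```text
clock: 13.95
position: [527.4, 32.6, 177.6]
tool_rot: [0.708, 0.706, 0.0, 0.0]
wrist_force: [1.3, 0.1, 0.1]
width: 0.507
gripper_force: 0.0
```

Emit:
{"api": "arm_command", "payload": {"moves": "60 3 0 0 125;60 3 0 0 125;60 3 0 1.3 125;40 3 0 0 125;20 0 0 0 125;0 0 0 0 125;0 0 0 0 125"}}

```text
clock: 14.82
position: [541.3, 269.4, 177.3]
tool_rot: [0.716, 0.698, -0.0, 0.0]
wrist_force: [-1.0, -0.2, -0.0]
width: 0.509
gripper_force: 0.0
```

```bash
python3 - <<'E'
from h import *
im,d,c=grab('top');save(im,'t3.png');P=pts(d,c);np.savez('t3.npz',im=im,d=d)
print('low',rect(P,tray(im,P,0,0,50,(370,660,-160,20))))
print('mid',rect(P,tray(im,P,0,0,50,(370,660,-320,-160))))
print('top',rect(P,tray(im,P,0,0,50,(350,660,-500,-320))))
s=manip.sense();print(s['position'],s['width'])
E
```

```text
low [513.3 -77.1 230.1 122.7  -1.2]
mid [ 5.156e+02 -2.314e+02  2.306e+02  1.242e+02 -3.000e-01]
top [ 503.2 -391.1  230.4  104.2   -1.6]
[541.31750353 269.30219225 177.39347864] 0.5096436596431067
```

View pics/t3.png

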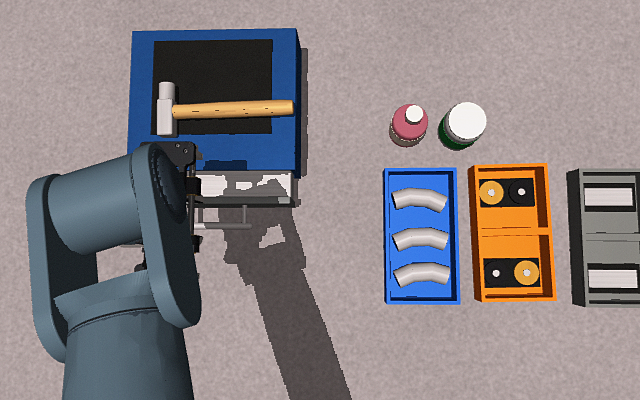

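Three bends lie in the blue tray at (420,198), (418,240) and (420,274) px, legs toward -x. The arm hovers over the drawer handle, so next I pull the drawer out.

Emit:
{"api": "arm_command", "payload": {"moves": "0 -2.5 30 0 178;0 0 40 0 178;0 0 30 0 178;0 0 15 0 178;0 0 8 0 178;0 0 0 0 178;0 0 0 0 255;0 0 0 0 255;0 0 0 0 255;0 0 0 0 255;0 0 0 0 255", "force": 30}}

```text
clock: 16.25
position: [539.3, 271.0, 55.4]
tool_rot: [0.716, 0.699, 0.001, 0.0]
wrist_force: [-1.5, -1.2, 5.9]
width: 0.108
gripper_force: 30.0
```

Emit:
{"api": "arm_command", "payload": {"moves": "0 -10 0 0 255;0 -25 0 0 255;0 -30 0 0 255;0 -25 0 0 255;0 -15 0 0 255;0 -6 0 0 255;0 0 0 0 255"}}

```text
clock: 17.12
position: [427.3, 273.7, 55.3]
tool_rot: [0.715, 0.699, 0.0, 0.0]
wrist_force: [-2.5, -0.1, 8.5]
width: 0.106
gripper_force: 30.0
```

Emit:
{"api": "arm_command", "payload": {"moves": "0 -3 0 0 255;0 -3 0 0 255;0 0 0 0 255"}}

```text
clock: 17.5
position: [426.0, 273.8, 55.4]
tool_rot: [0.716, 0.699, 0.005, 0.004]
wrist_force: [15.3, -0.3, -7.3]
width: 0.104
gripper_force: 30.0
```

Emit:
{"api": "arm_command", "payload": {"moves": "0 1.5 0 0 178;0 0 0 0 178;0 0 0 0 178;0 0 0 0 178;0 0 -35 0 178;0 0 -50 0 178;0 0 -50 0 178;0 0 0 0 135"}}

```text
clock: 18.5
position: [425.7, 274.6, 194.2]
tool_rot: [0.716, 0.699, 0.004, 0.002]
wrist_force: [0.2, -0.1, -0.1]
width: 0.375
gripper_force: 0.0
```

```bash
python3 - <<'E'
from h import *
f=np.load('t3.npz');c=manip.camera_params('top');P=pts(f['d'],c);z=P[...,2];S=hsv(f['im'])[...,1]
m=(S<60)&(z>12)&(z<45)&(P[...,0]>400)&(P[...,0]<625)&(P[...,1]>-135)&(P[...,1]<-20)
n,l,st,ce=cv2.connectedComponentsWithStats(m.astype(np.uint8))
for i in range(1,n):
    if st[i,4]<100: continue
    q=P[l==i];r=rect(P,l==i);a=np.radians(r[4]); e=np.array([np.cos(a),np.sin(a)]); nn=np.array([-e[1],e[0]])
    s=(q[:,:2]-r[:2])@e; t=(q[:,:2]-r[:2])@nn; k=abs(s)<14
    mid=(t[k].max()+t[k].min())/2
    print(r,st[i,4],q[:,2].max().round(1),'c',(r[:2]+nn*mid).round(1),'mid w',np.ptp(t[k]).round(1))
s=manip.sense();print(s['position'],s['width'])
im,d,c=grab('top');P=pts(d,c)
v,u=np.mgrid[:400,:640]; 
E
```

```text
[576.4 -77.9  93.6  37.9  84.5] 896 42.8 c [579.8 -78.2] mid w 31.0
[507.2 -76.4  93.6  37.7 -89.8] 929 42.7 c [510.6 -76.4] mid w 29.3
[447.1 -77.2  94.6  38.  -85.8] 960 44.5 c [450.4 -77. ] mid w 31.3
[425.69597689 274.64298403 194.15945602] 0.3747875281502847
```

```bash
python3 - <<'E'
from h import *
f=np.load('t3.npz');c=manip.camera_params('top');P=pts(f['d'],c);z=P[...,2];v,u=np.mgrid[:400,:640]
for n,a,b in[('bottle',385,434),('tin',434,492)]:
  for lo,hi in [(20,60),(60,95),(95,110),(110,122),(122,140)]:
    m=(z>lo)&(z<hi)&(u>a)&(u<b)&(v<158)&(v>95)
    if m.sum()>5: print(n,lo,hi,m.sum(),np.percentile(P[m],[3,97],axis=0).round())
s=cv2.resize(f['im'][90:310,370:500],None,fx=3,fy=3)
fm=(z>75)&(z<110)&(v>190)&(v<250)
im,d,c=grab('top');P=pts(d,c);z=P[...,2]
m=(z>85)&(z<102)&(P[...,0]<500)&(P[...,0]>440)&(P[...,1]>120)&(P[...,1]<420);print('front',rect(P,m),m.sum())
E
```

```text
bottle 20 60 170 [[673. -79.  22.]
 [703. -31.  59.]]
bottle 60 95 566 [[674. -87.  62.]
 [727. -33.  94.]]
bottle 95 110 243 [[683. -79.  96.]
 [716. -42. 108.]]
bottle 110 122 14 [[689. -70. 116.]
 [700. -49. 122.]]
bottle 122 140 257 [[690. -73. 125.]
 [714. -49. 133.]]
tin 20 60 236 [[ 664. -164.   22.]
 [ 709. -119.   59.]]
tin 60 95 1420 [[ 667. -179.   64.]
 [ 725. -121.   93.]]
front [467.5 273.8 261.3  11.5  88.9] 985
```

Emit:
{"api": "arm_command", "payload": {"moves": "-35 4.75 0 0 136;-55 4.75 0 0 136;-60 4.75 0 0 136;-60 4.75 0 0 136;-60 4.75 0 0 136;-50 4.75 0 0 136;-31 4.75 0 0 136;0 0 0 -5.6 136;0 0 0 0 136;0 0 0 0 136"}}

```text
clock: 19.85
position: [447.3, -77.5, 188.3]
tool_rot: [0.681, 0.732, -0.0, -0.001]
wrist_force: [-0.1, 0.9, -0.3]
width: 0.466
gripper_force: 0.0
```

```bash
cat >> h.py <<'E'
def bends(im,d,c,box,zr,k=1):
    P=pts(d,c);z=P[...,2];S=hsv(im)[...,1]
    m=(S<60)&(z>zr[0])&(z<zr[1])&(P[...,0]>box[0])&(P[...,0]<box[1])&(P[...,1]>box[2])&(P[...,1]<box[3])
    n,l,st,ce=cv2.connectedComponentsWithStats(m.astype(np.uint8))
    for i in range(1,n):
        if st[i,4]<150: continue
        q=P[l==i];r=rect(P,l==i);a=np.radians(r[4]); e=np.array([np.cos(a),np.sin(a)]); nn=np.array([-e[1],e[0]])
        s=(q[:,:2]-r[:2])@e; t=(q[:,:2]-r[:2])@nn; kk=abs(s)<14
        print(r,st[i,4],np.percentile(q[:,2],95).round(1),'c',(r[:2]+nn*(t[kk].max()+t[kk].min())/2).round(1),'mid w',np.ptp(t[kk]).round(1))
E
python3 - <<'E'
from h import *
s=manip.sense();print(s['position'],s['tool_rot'],s['width'])
im,d,c=grab('wrist');save(im,'w4.png')
bends(im,d,c,(400,625,-138,-20),(18,45))
E
```

```text
[447.30443932 -77.5374191  188.27084091] [ 6.80884203e-01  7.32390204e-01 -3.50640224e-04 -1.08062733e-03] 0.4662550090171463
[446.3 -74.9  95.3  38.2 -87.6] 2164 38.9 c [450.1 -74.7] mid w 30.6
[506.1 -75.   95.1  39.1 -89.3] 2178 39.0 c [510.1 -75. ] mid w 31.1
[574.5 -75.3  93.9  38.9  84.4] 2258 38.9 c [578.3 -75.7] mid w 31.2
```

View pics/w4.png

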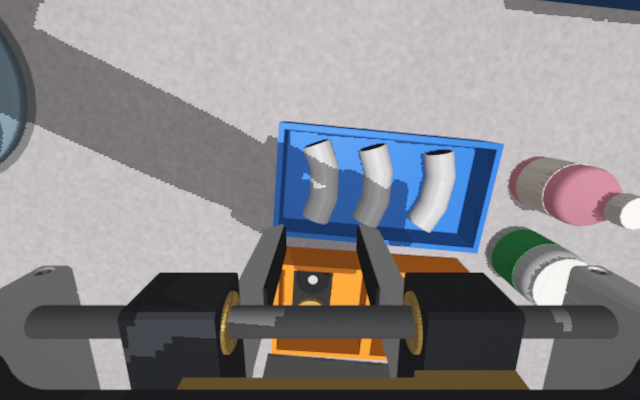

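The wrist view shows all three bends at about (320,183), (375,185) and (435,190) px; the nearest one is 3 mm ahead of the tool.

Emit:
{"api": "arm_command", "payload": {"moves": "1.5 3 40 1 136;0 0 55 0 136;0 0 45 0 136;0 0 22 0 136;0 0 10 0 136;0 0 3 0 136;0 0 0 0 136;0 0 0 0 255;0 0 0 0 255;0 0 0 0 255;0 0 0 0 255", "force": 30}}

```text
clock: 21.28
position: [451.3, -76.7, 15.2]
tool_rot: [0.687, 0.727, 0.0, 0.0]
wrist_force: [-2.5, 0.7, 5.9]
width: 0.333
gripper_force: 30.0
```

Emit:
{"api": "arm_command", "payload": {"moves": "0 0 -10 0 255;0 0 -30 0 255;0 0 -50 0 255;0 0 -50 0 255;0 0 0 0 255"}}

```text
clock: 21.9
position: [453.6, -77.5, 159.0]
tool_rot: [0.687, 0.727, 0.002, 0.005]
wrist_force: [0.0, -0.6, -1.8]
width: 0.331
gripper_force: 30.0
```

Emit:
{"api": "arm_command", "payload": {"moves": "45 20 0 0 255;57 20 0 0 255;57 20 0 0 255;57 20 0 0 255;52 22 0 0 255;0 0 0 -9.5 255;0 0 0 -9.5 255;0 0 0 -9.5 255;0 0 0 -9.5 255;0 0 0 -9.5 255;0 0 0 -9.5 255"}}

```text
clock: 23.28
position: [536.2, 196.7, 152.0]
tool_rot: [0.254, 0.967, -0.001, -0.002]
wrist_force: [-0.6, -0.9, -1.7]
width: 0.331
gripper_force: 30.0
```

Emit:
{"api": "arm_command", "payload": {"moves": "0 0 0 -9.5 255;0 0 0 -9.5 255;0 0 0 -9.4 255;0 0 0 0 255;0 0 0 0 255"}}

```text
clock: 23.9
position: [537.0, 196.8, 153.3]
tool_rot: [0.013, 1.0, -0.0, -0.001]
wrist_force: [0.2, -0.5, -1.0]
width: 0.332
gripper_force: 30.0
```

Emit:
{"api": "arm_command", "payload": {"moves": "-4 -1 35 0 255;0 0 45 0 255;0 0 30 0 255;0 0 12 0 255;0 0 6 0 255;0 0 2 0 255;0 0 0 0 255"}}

```text
clock: 24.78
position: [542.5, 195.9, 25.5]
tool_rot: [0.012, 1.0, 0.0, 0.001]
wrist_force: [-0.9, 0.5, -1.5]
width: 0.328
gripper_force: 30.0
```

Emit:
{"api": "arm_command", "payload": {"moves": "0 0 3 0 255;0 0 1.5 0 255;0 0 0 0 255;0 0 0 0 125;0 0 0 0 125;0 0 0 0 125;0 0 -20 0 125;0 0 -55 0 125;0 0 -60 0 125;5 -40 0 0 136;5 -58 0 0 136"}}

```text
clock: 26.15
position: [530.1, 97.8, 157.8]
tool_rot: [0.011, 1.0, -0.0, 0.002]
wrist_force: [0.7, -0.9, -0.8]
width: 0.47
gripper_force: 0.0
```

Emit:
{"api": "arm_command", "payload": {"moves": "5 -58 0 0 136;5 -58 0 0 136;5 -58 0 0 136;0 0 0 9.8 136;0 0 0 9.8 136;0 0 0 9.8 136;0 0 0 9.8 136;0 0 0 9.8 136;0 0 0 9.8 136;0 0 0 9.8 136;0 0 0 9.8 136;0 0 0 9.8 136"}}

```text
clock: 27.65
position: [510.4, -75.6, 156.4]
tool_rot: [0.707, 0.708, 0.0, 0.001]
wrist_force: [0.1, -0.6, 0.4]
width: 0.467
gripper_force: 0.0
```

```bash
python3 - <<'E'
from h import *
s=manip.sense();print(s['position'],s['tool_rot'],s['width'])
im,d,c=grab('wrist')
bends(im,d,c,(400,625,-138,-20),(18,45))
im,d,c=grab('top');save(im[100:250,100:350].repeat(3,0).repeat(3,1),'t5.png');P=pts(d,c)
print('mid',rect(P,tray(im,P,0,0,50,(370,660,-320,-160))))
print('top',rect(P,tray(im,P,0,0,50,(350,660,-500,-320))))
bends(im,d,c,(475,620,160,390),(28,55))
E
```

```text
[510.36537685 -75.62881769 156.43725182] [7.06508750e-01 7.07703769e-01 3.45916595e-04 8.00457582e-04] 0.46702557738284106
[507.1 -75.   96.1  38.3 -89.3] 2577 38.9 c [510.2 -75. ] mid w 29.6
[575.2 -75.6  94.7  39.1  84.2] 2560 39.0 c [578.8 -76. ] mid w 30.7
mid [ 516.1 -231.5  229.6  123.2    0. ]
top [ 503.  -390.8  231.1  103.7   -2. ]
[543.1 191.1  96.1  40.8  -2.2] 949 46.3 c [543.2 194.9] mid w 31.2
```

View pics/t5.png

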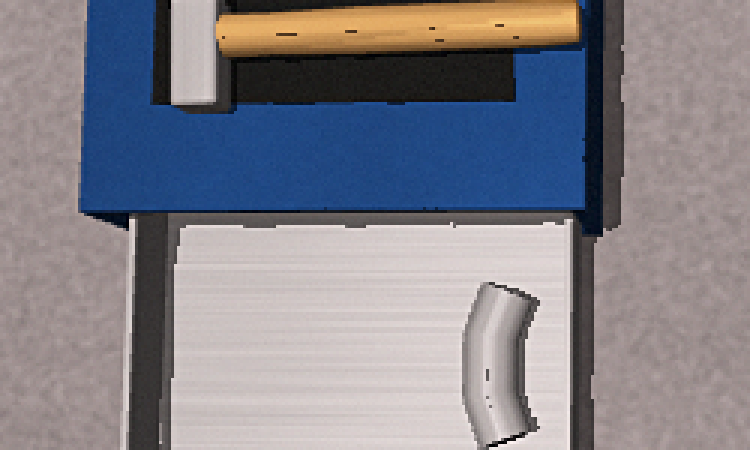

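The first bend lies flat in the drawer at crop pixel (500,365). The tool is now centred over the second, so I grip it.

Emit:
{"api": "arm_command", "payload": {"moves": "0 0 40 0 136;0 0 50 0 136;0 0 33 0 136;0 0 14 0 136;0 0 5 0 136;0 0 1 0 136;0 0 0 0 255;0 0 0 0 255;0 0 0 0 255;0 0 0 0 255"}}

```text
clock: 29.0
position: [510.9, -75.8, 13.0]
tool_rot: [0.704, 0.71, 0.0, 0.001]
wrist_force: [-0.5, 0.0, 6.1]
width: 0.335
gripper_force: 30.0
```

Emit:
{"api": "arm_command", "payload": {"moves": "0 0 -10 0 255;0 0 -30 0 255;0 0 -50 0 255;0 0 -50 0 255;0 0 0 0 255"}}

```text
clock: 29.62
position: [512.7, -76.5, 156.6]
tool_rot: [0.704, 0.71, 0.002, 0.004]
wrist_force: [0.0, 0.0, -2.1]
width: 0.335
gripper_force: 30.0
```

Emit:
{"api": "arm_command", "payload": {"moves": "40 4.6 0 0 255;58 4.6 0 0 255;60 4.6 0 0 255;60 4.6 0 0 255;60 4.6 0 0 255;45 4.7 0 0 255;25 5 0 0 255;0 0 0 -9.8 255;0 0 0 -9.8 255;0 0 0 -9.8 255;0 0 0 -9.8 255;0 0 0 -9.8 255"}}

```text
clock: 31.12
position: [538.7, 272.2, 149.3]
tool_rot: [0.344, 0.939, -0.001, -0.002]
wrist_force: [-0.4, 0.0, -2.3]
width: 0.331
gripper_force: 30.0
```

Emit:
{"api": "arm_command", "payload": {"moves": "0 0 0 -9.8 255;0 0 0 -9.8 255;0 0 0 -9.8 255;0 0 0 -9.8 255;0 0 0 0 255;0 0 0 0 255"}}

```text
clock: 31.88
position: [539.5, 272.5, 150.7]
tool_rot: [0.013, 1.0, -0.0, -0.001]
wrist_force: [0.2, -0.3, -1.5]
width: 0.332
gripper_force: 30.0
```

Place height is about z = 19.5 (13 + 6).

Emit:
{"api": "arm_command", "payload": {"moves": "-3 -1.5 35 0 255;0 0 45 0 255;0 0 30 0 255;0 0 12 0 255;0 0 6 0 255;0 0 2 0 255;0 0 1 0 255;0 0 0 0 255"}}

```text
clock: 32.88
position: [543.7, 271.3, 21.8]
tool_rot: [0.012, 1.0, 0.0, 0.001]
wrist_force: [-0.3, -0.2, -1.8]
width: 0.331
gripper_force: 30.0
```

Emit:
{"api": "arm_command", "payload": {"moves": "0 0 1.5 0 255;0 0 1 0 255;0 0 0 0 255;0 0 0 0 125;0 0 0 0 125;0 0 0 0 125;0 0 -20 0 125;0 0 -55 0 125;0 0 -60 0 125;-6 -40 0 0 136;-7 -58 0 0 136;-7 -58 0 0 136"}}

```text
clock: 34.38
position: [559.9, 113.4, 155.4]
tool_rot: [0.012, 1.0, 0.0, 0.001]
wrist_force: [0.8, -0.0, -0.2]
width: 0.468
gripper_force: 0.0
```

Emit:
{"api": "arm_command", "payload": {"moves": "-7 -58 0 0 136;-7 -58 0 0 136;-7 -50 0 0 136;-4 -25 0 10.4 136;0 0 0 10.4 136;0 0 0 10.4 136;0 0 0 10.4 136;0 0 0 10.4 136;0 0 0 10.4 136;0 0 0 10.4 136;0 0 0 10.4 136;0 0 0 10.4 136"}}

```text
clock: 35.88
position: [580.2, -76.9, 155.1]
tool_rot: [0.739, 0.674, 0.0, 0.001]
wrist_force: [0.2, 0.7, 0.0]
width: 0.466
gripper_force: 0.0
```

```bash
python3 - <<'E'
from h import *
s=manip.sense();print(s['position'],s['tool_rot'],s['width'])
im,d,c=grab('wrist')
bends(im,d,c,(400,625,-138,-20),(18,45))
im,d,c=grab('top')
bends(im,d,c,(475,620,160,390),(28,55))
E
```

```text
[580.17723301 -76.94957295 155.10799764] [7.39170822e-01 6.73517357e-01 4.63277931e-04 8.07142909e-04] 0.46569677797920683
[576.  -76.   95.5  38.7  83.5] 2628 38.9 c [580.  -76.5] mid w 30.5
[544.1 267.1  94.7  39.8  -1.9] 946 46.1 c [544.2 270.8] mid w 32.3
[543.1 191.1  95.9  40.2  -1.9] 953 46.1 c [543.2 194.8] mid w 31.3
```

Emit:
{"api": "arm_command", "payload": {"moves": "0 0 40 0 136;0 0 50 0 136;0 0 32 0 136;0 0 12 0 136;0 0 5 0 136;0 0 0 0 136;0 0 0 0 255;0 0 0 0 255;0 0 0 0 255;0 0 0 0 255"}}

```text
clock: 37.22
position: [580.6, -77.1, 15.6]
tool_rot: [0.737, 0.676, 0.0, 0.001]
wrist_force: [-1.1, -0.3, 6.4]
width: 0.332
gripper_force: 30.0
```

Emit:
{"api": "arm_command", "payload": {"moves": "0 0 -10 0 255;0 0 -30 0 255;0 0 -50 0 255;0 0 -50 0 255;0 0 0 0 255"}}

```text
clock: 37.85
position: [582.6, -77.7, 159.6]
tool_rot: [0.737, 0.676, 0.002, 0.004]
wrist_force: [0.4, 0.5, -2.7]
width: 0.335
gripper_force: 30.0
```

Emit:
{"api": "arm_command", "payload": {"moves": "38 -9 0 0 255;56 -10 0 0 255;58 -10 0 0 255;58 -10 0 0 255;58 -10 0 0 255;58 -10 0 0 255;55 -9 0 0 255;38 -6 0 0 255;0 0 0 -10.4 255;0 0 0 -10.4 255;0 0 0 -10.4 255;0 0 0 -10.4 255"}}

```text
clock: 39.35
position: [541.1, 346.5, 152.0]
tool_rot: [0.446, 0.895, -0.002, -0.001]
wrist_force: [0.2, 0.4, -2.4]
width: 0.333
gripper_force: 30.0
```

Emit:
{"api": "arm_command", "payload": {"moves": "0 0 0 -10.4 255;0 0 0 -10.4 255;0 0 0 -10.4 255;0 0 0 -10.4 255;0 0 0 -10.4 255;0 0 0 0 255;0 0 0 0 255"}}

```text
clock: 40.22
position: [541.8, 346.7, 153.3]
tool_rot: [0.013, 1.0, -0.0, -0.001]
wrist_force: [-0.5, -0.2, -1.6]
width: 0.334
gripper_force: 30.0
```

Place height is z ≈ 21.8.

Emit:
{"api": "arm_command", "payload": {"moves": "-2 0 35 0 255;0 0 45 0 255;0 0 30 0 255;0 0 12 0 255;0 0 6 0 255;0 0 3 0 255;0 0 2 0 255;0 0 0 0 255"}}

```text
clock: 41.22
position: [544.9, 347.1, 22.1]
tool_rot: [0.012, 1.0, 0.0, 0.001]
wrist_force: [-0.6, 0.2, -1.0]
width: 0.333
gripper_force: 30.0
```

Emit:
{"api": "arm_command", "payload": {"moves": "0 0 0 0 255;0 0 0 0 125;0 0 0 0 125;0 0 0 0 125;0 0 -20 0 125;0 0 -55 0 125;0 0 -60 0 125;20 0 -20 0 178;35 0 0 0 178;45 0 0 0 178;0 0 0 0 178"}}

```text
clock: 42.6
position: [442.5, 349.7, 177.7]
tool_rot: [0.011, 1.0, 0.0, 0.0]
wrist_force: [-0.1, -0.8, 0.2]
width: 0.302
gripper_force: 0.0
```

```bash
python3 - <<'E'
from h import *
s=manip.sense();print(s['position'],s['tool_rot'],s['width'])
im,d,c=grab('top');P=pts(d,c)
bends(im,d,c,(475,620,150,400),(28,55))
print('mid',rect(P,tray(im,P,0,0,50,(370,660,-330,-150))))
E
```

```text
[442.47019202 349.66627177 177.66003625] [1.10190423e-02 9.99939199e-01 2.43108431e-04 3.46401499e-04] 0.30212289300779516
[548.4 396.2 142.9   3.4  -1.4] 483 53.7 c [548.4 396.2] mid w 2.5
[545.8 343.   94.8  40.5  -1.8] 943 46.3 c [545.9 345.8] mid w 30.7
[544.1 267.3  94.7  40.5  -1.9] 946 46.1 c [544.2 270.9] mid w 33.0
[543.2 190.9  96.2  39.7  -1.8] 946 46.1 c [543.3 194.7] mid w 31.4
mid [ 5.157e+02 -2.313e+02  2.305e+02  1.237e+02  1.000e-01]
```

All three bends are flat on the drawer floor and about 75 mm apart. I'll now push the drawer shut on the handle with closed fingers.

Emit:
{"api": "arm_command", "payload": {"moves": "21 -39 0 0 255;22 -38 0 0 255;0 0 45 0 255;0 0 50 0 255;0 0 32 0 255;0 0 0 0 255;-8 0 0 0 255;-10 0 0 0 255;-20 0 0 0 255;-25 0 0 0 255;-25 0 0 0 255;0 0 0 0 255"}}

```text
clock: 44.15
position: [490.6, 271.4, 51.1]
tool_rot: [0.013, 1.0, 0.001, 0.002]
wrist_force: [-0.1, 0.1, -0.4]
width: 0.005
gripper_force: 0.0
```

Emit:
{"api": "arm_command", "payload": {"moves": "-25 0 0 0 255;-25 0 0 0 255;-20 0 0 0 255;-10 0 0 0 255;0 0 0 0 255"}}

```text
clock: 44.78
position: [568.0, 269.4, 49.9]
tool_rot: [0.012, 1.0, 0.0, 0.001]
wrist_force: [0.1, 0.4, -0.1]
width: 0.004
gripper_force: 0.0
```

Emit:
{"api": "arm_command", "payload": {"moves": "-4 0 0 0 255;-4 0 0 0 255;0 0 0 0 255"}}

```text
clock: 45.15
position: [575.9, 269.2, 49.5]
tool_rot: [0.012, 1.0, 0.0, 0.0]
wrist_force: [-0.1, -0.5, -0.4]
width: 0.005
gripper_force: 0.0
```

```bash
python3 - <<'E'
from h import *
im,d,c=grab('top');P=pts(d,c);z=P[...,2]
m=(z>85)&(z<100)&(P[...,0]<630)&(P[...,0]>440)&(P[...,1]>130)&(P[...,1]<410);print('front',rect(P,m),m.sum())
save(im[100:300,100:350].repeat(3,0).repeat(3,1),'t6.png')
E
```

```text
front [624.1 194.7 129.1   6.6 -88.5] 114
```

View pics/t6.png

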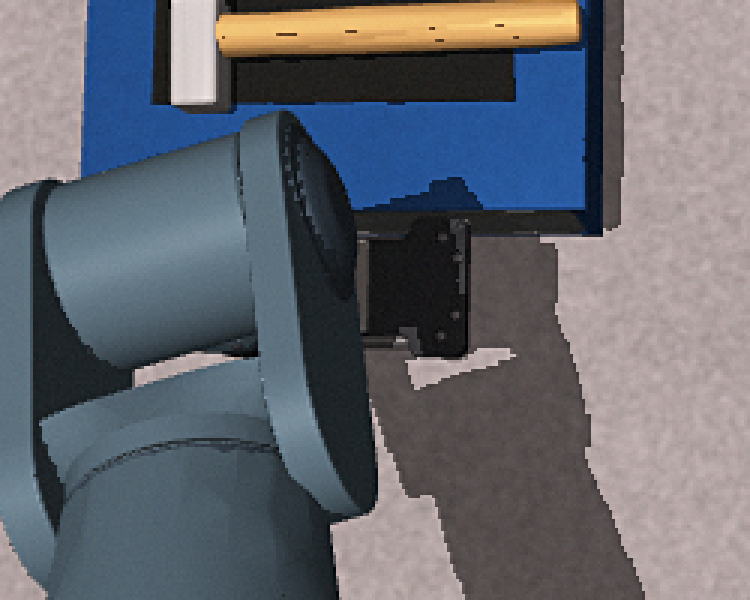

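The drawer front is almost flush with the cabinet face. I'll push until it meets the stop.

Emit:
{"api": "arm_command", "payload": {"moves": "-2.5 0 0 0 255;-2.5 0 0 0 255;0 0 0 0 255"}}

```text
clock: 45.58
position: [576.0, 269.2, 49.4]
tool_rot: [0.012, 1.0, -0.001, -0.006]
wrist_force: [-17.3, -0.9, 14.3]
width: 0.004
gripper_force: 8.6
```

Emit:
{"api": "arm_command", "payload": {"moves": "8 0 0 0 255;20 0 0 0 255;27 0 0 0 255;0 0 -50 0 136;0 0 -60 0 136;0 0 -30 9.8 136;0 0 0 9.8 136;0 0 0 9.8 136;0 0 0 9.8 136;0 0 0 9.8 136;0 0 0 9.8 136;0 0 0 9.8 136"}}

```text
clock: 47.08
position: [525.8, 270.3, 189.4]
tool_rot: [0.576, 0.818, 0.0, 0.0]
wrist_force: [-0.0, 0.2, -0.7]
width: 0.467
gripper_force: 0.0
```

```bash
python3 - <<'E'
from h import *
im,d,c=grab('top');P=pts(d,c);z=P[...,2]
print('low',rect(P,tray(im,P,0,0,50,(370,660,-145,20))))
print('mid',rect(P,tray(im,P,0,0,50,(370,660,-330,-150))))
print('top',rect(P,tray(im,P,0,0,50,(350,660,-500,-310))))
m=(z>55)&(z<80)&(P[...,0]<620)&(P[...,0]>560)&(P[...,1]>200)&(P[...,1]<350);print('handle',rect(P,m),m.sum())
s=manip.sense();print(s['position'],s['tool_rot'])
save(im,'t7.png')
E
```

```text
low [513.5 -77.1 230.6 122.8  -1.2]
mid [ 5.156e+02 -2.313e+02  2.304e+02  1.239e+02 -2.000e-01]
top [ 503.1 -391.   230.4  103.1   -1.5]
handle [602.9 265.8 119.3  34.4  88.8] 512
[525.87784311 270.30366365 189.4699356 ] [5.77220687e-01 8.16588023e-01 3.58300893e-04 3.88745227e-04]
```

View pics/t7.png

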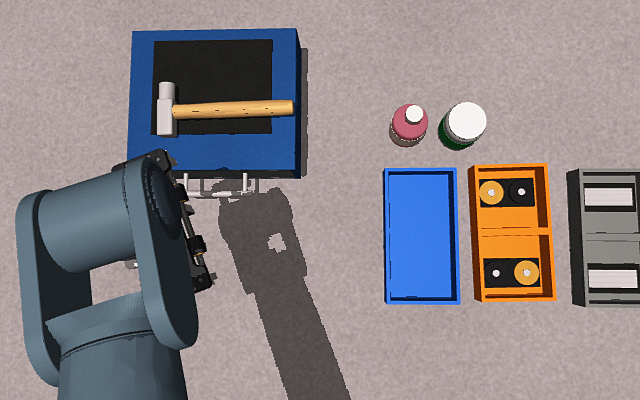

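The drawer is shut (handle at the cabinet face, row 190), the blue tray is empty at (420,235) px, and orange and grey are where I left them.

Emit:
{"api": "arm_command", "payload": {"moves": "0 0 0 9.9 136;0 0 0 9.9 136;-40 -1 0 0 136;-58 -1 0 0 136;-60 -1 0 0 136;-60 -1 0 0 136;-60 -1 0 0 136;-60 -1 0 0 136;-60 -1 0 0 136;-58 -1 0 0 136;-45 0 0 0 136;0 0 0 0 136"}}

```text
clock: 48.62
position: [519.3, -233.5, 189.5]
tool_rot: [0.707, 0.708, -0.0, 0.001]
wrist_force: [0.3, 0.8, 0.2]
width: 0.463
gripper_force: 0.0
```

```bash
python3 - <<'E'
from h import *
s=manip.sense();print(s['position'],s['tool_rot'])
im,d,c=grab('top');P=pts(d,c)
print('top',rect(P,tray(im,P,0,0,50,(350,660,-500,-310))))
im,d,c=grab('wrist');save(im,'w8.png');P=pts(d,c);H=hsv(im)
o=biggest((H[...,0]<18)&(H[...,1]>150)&(abs(P[...,2]-50)<9));print('orange',rect(P,o),o.sum())
E
```

```text
[ 519.31014793 -233.47786088  189.49992949] [ 7.06513338e-01  7.07699545e-01 -6.40083456e-05  5.03039863e-04]
top [ 609.7 -356.7   38.4   17.7  -57. ]
orange [ 445.1 -229.4  122.2   89.3  -90. ] 1701
```

View pics/w8.png

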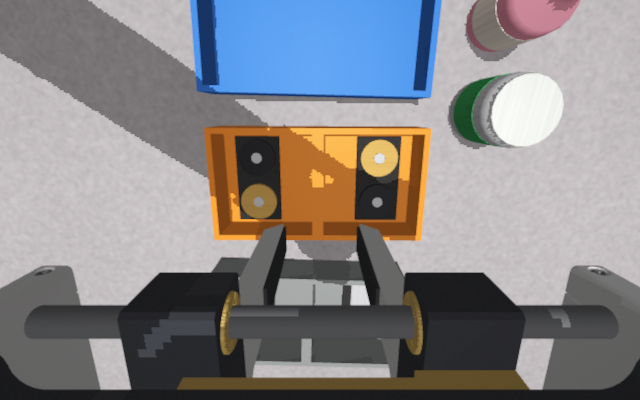

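The orange tray is unmoved, with its bar at column 318, just left of the finger midpoint at 322.

Emit:
{"api": "arm_command", "payload": {"moves": "2 -3.5 45 0 130;0 0 55 0 130;0 0 40 0 130;0 0 17 0 130;0 0 6 0 130;0 0 1 0 130;0 0 0 0 255;0 0 0 0 255;0 0 0 0 255;0 0 0 0 255;0 0 0 0 255", "force": 45}}

```text
clock: 50.1
position: [515.8, -228.8, 25.7]
tool_rot: [0.706, 0.708, -0.0, -0.0]
wrist_force: [-3.2, 0.4, 4.1]
width: 0.125
gripper_force: 45.0
```

Emit:
{"api": "arm_command", "payload": {"moves": "0 0 -5 0 255;0 0 -15 0 255;0 0 -30 0 255;0 0 -30 0 255;0 0 0 0 255"}}

```text
clock: 50.72
position: [517.9, -229.9, 108.5]
tool_rot: [0.706, 0.708, 0.001, 0.003]
wrist_force: [0.2, -0.7, -5.0]
width: 0.127
gripper_force: 45.0
```

Emit:
{"api": "arm_command", "payload": {"moves": "30 -1 0 0 255;50 -1 0 0 255;45 -1 0 0 255;30 -1 0 1.4 255;0 0 0 0 255;0 0 0 0 255"}}

```text
clock: 51.48
position: [510.9, -73.8, 104.6]
tool_rot: [0.714, 0.7, -0.0, -0.0]
wrist_force: [0.7, 0.1, -5.6]
width: 0.125
gripper_force: 45.0
```

Emit:
{"api": "arm_command", "payload": {"moves": "-1 2 12 0 255;0 0 10 0 255;0 0 4 0 255;0 0 2 0 255;0 0 1.5 0 255;0 0 0 0 255;0 0 0 0 255"}}

```text
clock: 52.35
position: [513.6, -74.8, 76.2]
tool_rot: [0.714, 0.7, 0.0, 0.0]
wrist_force: [0.2, -0.3, -4.6]
width: 0.12
gripper_force: 45.0
```

Emit:
{"api": "arm_command", "payload": {"moves": "0 0 1.5 0 255;0 0 0 0 130;0 0 0 0 130;0 0 0 0 130;0 0 0 0 130;0 0 -40 0 130;0 0 -50 0 130;-40 -1 -20 0 130;-58 -2 0 0 130;-58 -2 0 0 130;-58 -2 0 0 130;0 0 0 0 130"}}

```text
clock: 53.85
position: [501.4, -291.8, 184.4]
tool_rot: [0.716, 0.698, -0.0, 0.0]
wrist_force: [0.5, 1.0, -0.8]
width: 0.491
gripper_force: 0.0
```

```bash
python3 - <<'E'
from h import *
s=manip.sense();print(s['position'],s['tool_rot'])
im,d,c=grab('top');P=pts(d,c)
print('mid',rect(P,tray(im,P,0,0,100,(370,660,-160,20))))
im,d,c=grab('wrist');save(im,'w9.png');P=pts(d,c)
m=biggest((abs(P[...,2]-50)<7)&(P[...,1]<-280),1);print('grey',rect(P,m),m.sum())
E
```

```text
[ 501.37735046 -291.82587832  184.38569339] [ 7.16064170e-01  6.98034425e-01 -1.16512469e-04  1.77510146e-04]
mid [514.1 -77.6 230.  123.   -1.2]
grey [ 498.6 -382.6   89.1   80.9   88.5] 1247
```

View pics/w9.png

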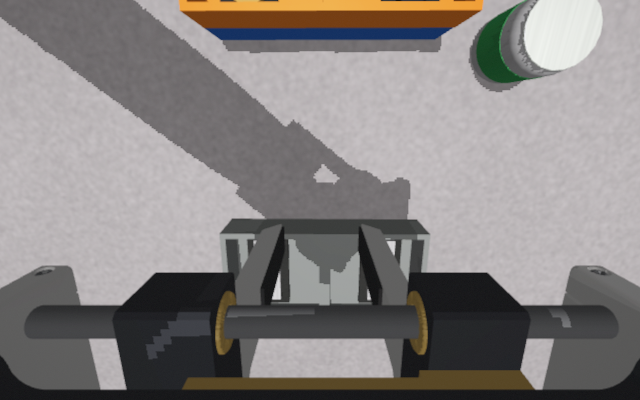

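Orange sits squarely on blue. Grey's front rim is at row 225, spanning columns 222–428, so I move over it and re-check.

Emit:
{"api": "arm_command", "payload": {"moves": "-50 0 0 0 136;-45 -1 0 0 136;-13 0 0 0 136;0 0 0 0 136;0 0 0 0 136"}}

```text
clock: 54.58
position: [499.2, -394.7, 184.4]
tool_rot: [0.714, 0.7, 0.0, -0.0]
wrist_force: [-0.4, -0.0, 0.1]
width: 0.47
gripper_force: 0.0
```

```bash
python3 - <<'E'
from h import *
s=manip.sense();print(s['position'],s['tool_rot'])
im,d,c=grab('wrist');P=pts(d,c)
m=(abs(P[...,2]-50)<4)&(P[...,1]<-300)&(P[...,1]>-480)
q=P[m];print(q.min(0),q.max(0),m.sum())
a=q[q[:,0]<395+5];b=q[q[:,0]>610];f=q[q[:,1]>-348]
print('x-end',np.median(a,0) if len(a) else 0,'x+end',np.median(b,0) if len(b) else 0)
k=np.polyfit(f[:,0],f[:,1],1);print('front edge yaw',np.degrees(k[0]),np.polyval(k,503))
bar=q[(abs(q[:,0]-503)<18)&(q[:,1]<-348)];print('bar',np.percentile(bar,[2,50,98],axis=0) if len(bar) else 0)
E
```

```text
[ 499.16093846 -394.65335145  184.38713303] [ 7.13751547e-01  7.00398883e-01  1.77198195e-04 -3.19428885e-04]
[ 385.32274789 -463.27254892   46.00447668] [ 618.21076153 -336.39867555   52.65302352] 5017
x-end [ 391.10764461 -394.24596767   50.30108758] x+end [ 613.34147302 -393.66075344   50.32687975]
front edge yaw -1.2785372321413697 -341.97532094679207
bar [[ 490.27975117 -459.56366278   48.80084116]
 [ 501.88938108 -408.01610233   50.44935082]
 [ 515.64761003 -350.26000927   51.91816044]]
```

Emit:
{"api": "arm_command", "payload": {"moves": "-5 2.8 45 0 130;0 0 55 0 130;0 0 35 0 130;0 0 17 0 130;0 0 6 0 130;0 0 2 0 130;0 0 0 0 255;0 0 0 0 255;0 0 0 0 255;0 0 0 0 255;0 0 0 0 255"}}

```text
clock: 56.0
position: [501.8, -401.8, 24.8]
tool_rot: [0.715, 0.7, 0.0, 0.0]
wrist_force: [1.7, 0.7, 1.2]
width: 0.127
gripper_force: 45.0
```

Emit:
{"api": "arm_command", "payload": {"moves": "0 0 -5 0 255;0 0 -20 0 255;0 0 -40 0 255;0 0 -40 0 255;0 0 -30 0 255;0 0 0 0 255"}}

```text
clock: 56.75
position: [502.8, -403.0, 163.5]
tool_rot: [0.714, 0.7, -0.0, 0.003]
wrist_force: [0.2, -0.5, -5.9]
width: 0.124
gripper_force: 45.0
```

Emit:
{"api": "arm_command", "payload": {"moves": "30 1 0 0 255;50 1 0 0 255;55 1 0 0 255;55 1 0 0 255;55 1 0 0 255;50 0 0 0 255;29 0 0 0 255;0 0 0 0 255;0 0 0 0 255"}}

```text
clock: 57.88
position: [512.5, -77.9, 158.4]
tool_rot: [0.714, 0.7, -0.001, -0.001]
wrist_force: [-0.3, 0.5, -6.0]
width: 0.129
gripper_force: 45.0
```

```bash
python3 - <<'E'
from h import *
s=manip.sense();print(s['position'],s['tool_rot'])
im,d,c=grab('side');P=pts(d,c);H=hsv(im)
o=biggest((H[...,0]<18)&(H[...,1]>150)&(P[...,2]>40)&(P[...,0]>380)&(P[...,0]<680)&(P[...,1]>-200)&(P[...,1]<40));q=P[o];print('orange',q.min(0),q.max(0))
save(im,'s10.png')
E
```

```text
[512.47597873 -77.88020907 158.4263467 ] [ 7.14371157e-01  6.99766476e-01 -5.31059013e-04 -6.69118624e-04]
orange [ 399.40419405 -142.91603539   51.26463031] [ 627.44364378 -105.20005405  134.48589795]
```

View pics/s10.png

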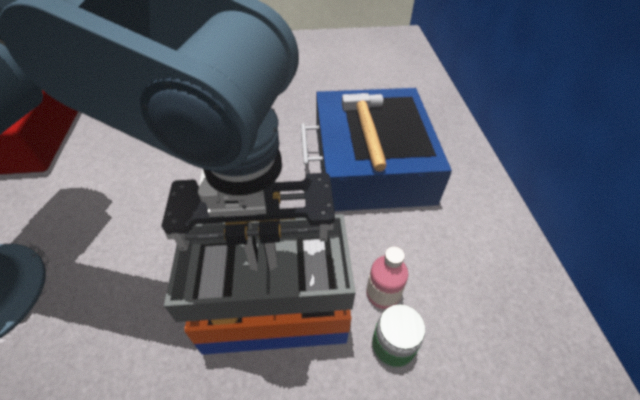

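The grey tray hangs just over the aligned orange/blue pair. Lowering it.

Emit:
{"api": "arm_command", "payload": {"moves": "0 1.5 12 0 255;0 0 11 0 255;0 0 5 0 255;0 0 2 0 255;0 0 1.5 0 255;0 0 1 0 255;0 0 0 0 255;0 0 0 0 255"}}

```text
clock: 58.92
position: [514.8, -77.8, 127.2]
tool_rot: [0.714, 0.7, 0.0, 0.0]
wrist_force: [0.4, 0.1, -6.1]
width: 0.124
gripper_force: 45.0
```

Emit:
{"api": "arm_command", "payload": {"moves": "0 0 1.5 0 255;0 0 1 0 255;0 0 0.5 0 255;0 0 0 0 255"}}

```text
clock: 59.42
position: [514.7, -77.7, 124.8]
tool_rot: [0.714, 0.7, -0.0, -0.0]
wrist_force: [-5.0, 1.4, 5.1]
width: 0.126
gripper_force: 45.0
```

Emit:
{"api": "arm_command", "payload": {"moves": "0 0 0 0 130;0 0 0 0 130;0 0 0 0 130;0 0 0 0 130;0 0 -40 0 130;0 0 -50 0 130;-40 0 0 0 130;-60 0 0 0 130;-60 0 0 0 130;-60 0 0 0 130;-60 0 0 0 130;0 0 0 0 130"}}

```text
clock: 60.92
position: [508.0, -361.3, 213.5]
tool_rot: [0.716, 0.698, -0.0, 0.0]
wrist_force: [-0.4, 0.8, 0.2]
width: 0.491
gripper_force: 0.0
```

```bash
python3 - <<'E'
from h import *
im,d,c=grab('top');save(im,'t11.png');P=pts(d,c);z=P[...,2]
print('top',rect(P,tray(im,P,0,0,150,(370,660,-170,20))))
m=(z>60)&(z<80)&(P[...,0]<598)&(P[...,0]>560)&(P[...,1]>200)&(P[...,1]<350);print('handle',rect(P,m),m.sum())
im,d,c=grab('side');P=pts(d,c);H=hsv(im)
B=(P[...,0]>380)&(P[...,0]<680)&(P[...,1]>-200)&(P[...,1]<40)
for n,lo,hi in[('orange',0,18),('blue',105,125)]:
    o=biggest((H[...,0]>=lo)&(H[...,0]<hi)&(H[...,1]>140)&B&(P[...,2]<110));print(n,np.percentile(P[o],[1,50,99],axis=0).round(1).tolist())
E
```

```text
top [515.1 -78.2 230.  122.8  -1.2]
handle [591.7 271.  129.4  12.2  89. ] 465
orange [[485.1, -142.6, 55.1], [553.9, -140.7, 77.4], [624.9, -138.7, 96.9]]
blue [[504.2, -141.8, 6.4], [554.6, -140.3, 25.8], [609.1, -138.9, 42.9]]
```

View pics/t11.png

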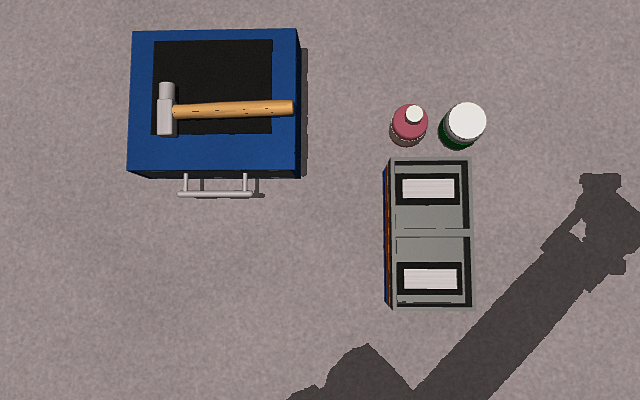

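The stack is square at (430,235) px, the drawer is shut (handle at row 194), and the bottle, tin and hammer look unmoved. Handing in.

```bash
python3 -c "
from workcell import manip
print(manip.sign_off())"
```

```text
the job is handed in; nothing more can be done
None
```

I handed the job in: all three bends lie flat in the shut drawer, grey is stacked on orange on blue (centres within about 2 mm), and the bottle, hammer and tin look undisturbed; sign-off returned no verdict.

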